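# Screw a barbed elbow into the clamped air manifold and point it along the line

### The job

Two aluminium air manifolds are clamped in blue vises on the garage bench, each with a hose-barb elbow started in its top port. Screw the brass elbow in clockwise (seen from above) as its tapered thread stiffens, and stop with its barb pointing along the red line painted on its own block; do not overtighten it past the line. Leave the dark steel elbow in the other vise as it is, and let go when done.

Things in the scene. Friction and masses are not known exactly. Their poses are not given: they have to be found in the camera images.
- brass_elbow_mid (a point): Centre of the brass elbow's body, on its vertical thread axis, 124 mm above the bench, 34 mm above its manifold block's flat top. Body 28 mm wide across the barb, 42 mm long, 34 mm high, flat-sided; narrower hex and stem below. x axis along the level barb (21 mm thick, tip 75 mm from the axis), z up. It turns about this vertical, at constant height. A loose spare like it lies on the bench.
- brass_elbow (a joint): Angle (rad) by which the brass elbow is screwed in; grows clockwise seen from above. Starts at 0.25 to 0.65; the barb points along the red line at 1.55. Turning takes about 0.22 N m at first and stiffens steadily as the tapered thread binds, to about 0.4 N m at the line. It stays where it is left; no stop at the line.
- line (a point): Outer end of the red line on top of the block that holds the brass elbow, 45 mm from the thread axis, 90 mm above the bench (block top 90 by 80 mm). The line is 8 mm wide and runs straight out from the axis, then down the block's side and over the vise jaw (58 mm high). x axis outward along the line, z up.
- steel_elbow_tip (a point): Tip of the barb of the dark steel elbow in the other blue vise, 75 mm from its thread axis and 124 mm above the bench; x axis out along the barb. It turns easily: leave it alone.

How it is judged (in metres and radians):
At the end, for the whole second after the job is handed in: The brass elbow is screwed in beyond 1.3 rad, its barb points along the red line within 0.2 rad (11 degrees), it is at rest, and the steel elbow's tip is within 15 mm of where it began (angle between the x axis of brass_elbow_mid and the x axis of line, either way round below 0.2 rad and value of joint brass_elbow above 1.3 rad and velocity of joint brass_elbow between -0.05 and 0.05 rad/s and distance of steel_elbow_tip from where it was at the start of the episode below 0.015 m); the robot touches nothing.
It fails at once if the brass elbow is overtightened: turned more than 0.35 rad (20 degrees) past the line (value of joint brass_elbow above 1.9 rad).
It fails at once if the dark steel elbow is turned: its tip moves more than 15 mm (distance of steel_elbow_tip from where it was at the start of the episode above 0.015 m).
It also fails if it takes over 32 s, if anything falls off the work surface, if the arm or the gripper's body presses on something with over 40 N, if the wrist force passes 120 N, or if a joint passes its speed limit or range.

### The arm

A 6-joint arm with a two-finger parallel gripper is mounted at the origin on the work surface. World frame = base frame: x ahead of the robot, y to its left, z up, the work surface at z = 0. Lengths are in mm, angles in rad, forces in N, time in s.
With the tool pointing down it reaches from about 350 to 975 mm from the base axis. Payload 7.1 kg.
Tool frame: the origin (TCP) lies between the finger pads; the fingertips stand 8 mm ahead of it and the grasp point (between the pads) lies 11 mm behind it; x points along the fingers, y is the direction in which the jaws open and shut, and the axes are right-handed (so a half turn about x gives the same grasp; the last joint's range is limited). The gripper opens to 88 mm and grips with 3 to 60 N. Pads are 20 mm wide; open, the fingers measure 115 mm over their backs; the gripper's body (75 mm by 178 mm) begins 61 mm behind the grasp point.
Start: joints at [1.222, 0.423, 1.63, -0, 1.089, -0.019], TCP at [202.377, 591.311, 230.675] pointing down, gripper open.
Joint ranges: [-3, 3], [-0.9, 2.11], [0.09, 2.58], [-1.31, 4.45], [0.11, 2.69], [-2.54, 2.54]. Speed limits (rad/s): [2.39, 2.39, 3.01, 3.14, 3.14, 3.14].

### API

Orientations are given as a rotation vector (axis times angle).
In Python, from workcell import ctrl gives the robot as it stands.
- The arm moves only by the tool apply_moves, never from a script. Its argument "increments" is a list of rows, each an object with "gripper": the opening in per cent of the stroke, from 0 (shut) to 100 (fully open); "delta_pos": the shift along the tool's x, y, z in cm, a list of three; "dr": the turn, a rotation vector about the tool's x, y, z in rad, a list of three. In form: [{"gripper": gripper, "delta_pos": [dx, dy, dz], "dr": [ax, ay, az]}, ...]. A call has exactly 5 rows; each row shifts and turns the commanded pose from where the row before left it, along the tool's axes as they then stand; what a row does not reach is not made up. A row lasts 1/12 s, in which the tool goes at most 41.7 mm and 7.16 degrees, less where a joint would pass 70% of its speed; a pose out of reach is approached as far as the arm can. A call with a gripper value outside its range is refused whole. The fingers move at their own pace and stop on an object; the grip force is fixed at half the most. Time passes only in rows, so rows that do not move let the fingers close, or fill a call up. It gives the time, the measured TCP pose, the force and the opening at its end, in the units of the state.
- ctrl.get_obs(): the state, without advancing time (a new reading comes with each control period).
- ctrl.get_image(name): name is "scene" or "top" or "wrist"; returns a dict with "img" (480x640x3 uint8, red, green, blue), "range_z" (480x640 float32, mm along the optical axis (not along the pixel's ray), 0 where there is no reading), "mtx" (3x3 intrinsics, pixels), "rvec" (rotation vector, rad) and "tvec" (3), from world to camera coordinates, as OpenCV has them. Camera axes: x right, y down, z forward; pixel columns grow to the right and rows downward; lengths in mm; the calibration is good to about 2 mm. The wrist camera is an equidistant fisheye: a pixel r from the principal point sees the ray r / f radians off the axis. A picture is of the moment at which its call begins.
- ctrl.close_job(): hands the job in, once; it reports no verdict.
The state is a dict: "t": time; "qpos": joint angles; "qvel": joint speeds; "joint_torque": joint torques, N m; "ee_pos": TCP position; "orientation": TCP orientation; "ft_force": force on the tool from outside, world axes, zero at the start; "moment": the same for the moment, N m; "width": finger opening in mm.
Only numpy, scipy, OpenCV 4.12 (cv2) and the standard library are available. Lean on these libraries where they do the work, as an engineer would, in place of code of your own. Each camera call takes 0.05 s, during which the arm holds its last target. There are 200 camera calls.

## Working session

There is one attempt and no reset: what is moved stays moved. The work goes in short steps, Python scripts to look and compute and a tool call to move; the robot and the scene stay as the last step left them, time stands still between calls to the robot, and variables do not carry over. Pictures are saved under pics/ and viewed, about 8 in all and at most 12, crops included, and the job is handed in when it is done.

Besides the shell and the picture viewer there is one more tool, called after "Call:" as name(argument=value, ...), one argument or row to a line, values as JSON. apply_moves: Moves the arm, as the interface text tells. Its arguments: {"type":"object","properties":{"increments":{"type":"array","items":{"type":"object","properties":{"gripper":{"type":"number"},"delta_pos":{"type":"array","items":{"type":"number"}},"dr":{"type":"array","items":{"type":"number"}}}}}},"required":["increments"]}

```bash
mkdir -p pics; ls; cat > h.py <<'E'
import numpy as np,cv2
from workcell import ctrl
def grab(n):
    d=ctrl.get_image(n); np.savez('last_'+n+'.npz',**d); return d
def save(d,p): cv2.imwrite(p,np.asarray(d['img'])[:,:,::-1])
def pts(d):
    "world point per pixel from depth (pinhole)"
    K=np.array(d['mtx']);R=cv2.Rodrigues(np.array(d['rvec'],float))[0];t=np.array(d['tvec']).ravel()
    v,u=np.mgrid[:480,:640]; z=d['range_z']
    c=np.stack([(u-K[0,2])/K[0,0]*z,(v-K[1,2])/K[1,1]*z,z],-1)
    return (c-t)@R
def ray(d,u,v,h):
    K=np.array(d['mtx']);R=cv2.Rodrigues(np.array(d['rvec'],float))[0];t=np.array(d['tvec']).ravel()
    o=-R.T@t; r=R.T@np.array([(u-K[0,2])/K[0,0],(v-K[1,2])/K[1,1],1]); return o+r*(h-o[2])/r[2]
E
python3 - <<'E'
from h import *
print(ctrl.get_obs())
for n in('top','scene'):
    d=grab(n); save(d,f'pics/{n}0.png'); print(n,d['mtx'],d['rvec'],d['tvec'])
E
```

```text
pics
{'t': 0.0, 'qpos': array([ 1.22200553e+00,  4.23839768e-01,  1.63070448e+00, -5.89435264e-06,
        1.08858539e+00, -1.89670988e-02]), 'qvel': array([ 0.00063397,  0.00088069, -0.00047166,  0.00022189,  0.00119711,
        0.00138435]), 'joint_torque': array([ 2.50474513e-04, -5.44630623e+01, -2.73665124e+01,  6.43040333e-02,
        2.29159120e-02, -1.89994757e-04]), 'ee_pos': array([202.19184765, 590.80828907, 229.89666617]), 'orientation': array([ 0.25764622,  1.55553134, -0.26003024]), 'ft_force': array([-0.20470068, -0.71878914, -0.66382733]), 'moment': array([ 0.08057356, -0.02509298,  0.04455097]), 'width': 87.58913982400333}
top [[516.82884793   0.         320.90956223]
 [  0.         516.82884793 240.65637156]
 [  0.           0.           1.        ]] [ 2.17743916 -2.17931282  0.01571196] [  56.90725325  555.27721329 1040.04387568]
scene [[448.46816044   0.         317.11536289]
 [  0.         448.46816044 239.88875297]
 [  0.           0.           1.        ]] [ 2.15456526  1.46269637 -0.43875046] [-240.21441801 -336.08783298 1170.22898806]
```

View pics/top0.png

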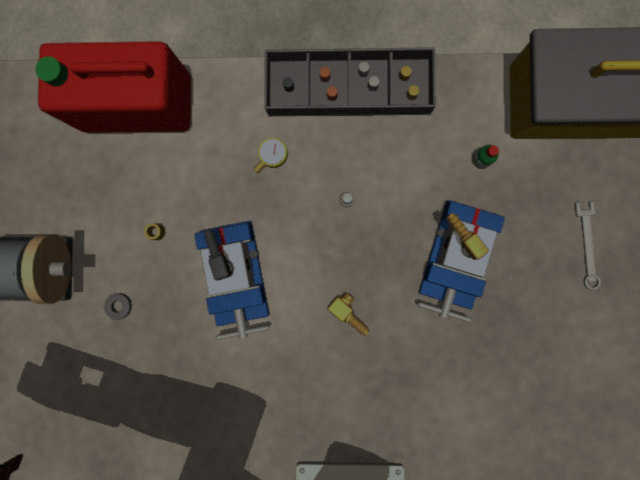

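View pics/scene0.png

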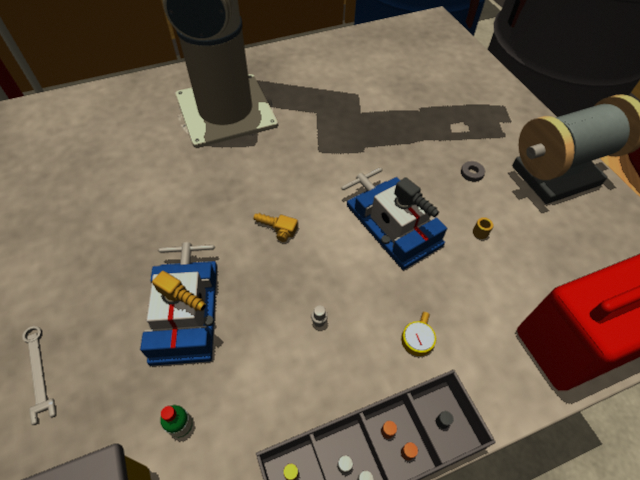

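The top view shows the brass elbow at about (467,236), its barb up-left towards (452,216), and its red line at about (476,217). The steel elbow is at (218,258) and the loose spare at (347,312). I'll measure these now.

```bash
cat > m.py <<'E'
from h import *
def measure(d):
    P=pts(d); hsv=cv2.cvtColor(np.asarray(d['img']),cv2.COLOR_RGB2HSV); H,S,V=[hsv[...,i].astype(int) for i in range(3)]
    v,u=np.mgrid[:480,:640]; roi=(u>400)&(u<520)&(v>190)&(v<310)
    br=roi&(H>15)&(H<35)&(S>100)&(V>60)
    body=br&(P[...,2]>133); barb=br&(P[...,2]>110)&(P[...,2]<=135.5)
    red=roi&((H<6)|(H>174))&(S>150)&(V>60)
    return P,br,body,barb,red
E
python3 - <<'E'
from m import *
d=dict(np.load('last_top.npz')); P,br,body,barb,red=measure(d)
for n,m in zip('br body barb red'.split(),(br,body,barb,red)):
    q=P[m]; print(n,len(q),q.mean(0).round(1),q.min(0).round(),q.max(0).round())
r=cv2.minAreaRect(P[body][:,:2].astype(np.float32)); print(r)
q=P[br&(P[...,2]>105)][:,:2]; l=cv2.fitLine(q.astype(np.float32),cv2.DIST_L2,0,.01,.01).ravel(); print(l,np.degrees(np.arctan2(l[1],l[0])))
print(np.percentile(P[body][:,2],[5,25,50,75,95]))
q=P[red]; 
top=q[(q[:,2]>80)&(q[:,2]<100)]; print('redtop',len(top)); print(top.round()[:40]); print(q[q[:,2]<=80].round())
E
```

```text
br 601 [ 554.2 -211.4  138.3] [ 502. -243.  125.] [ 599.   19. 1068.]
body 430 [ 545.6 -218.   141.5] [ 502. -243.  133.] [ 597.   19. 1068.]
barb 234 [ 575.2 -195.8  131.4] [ 546. -218.  125.] [ 599. -177.  135.]
red 80 [ 590.5 -239.2   81.7] [ 502. -252.   56.] [ 614.   19. 1068.]
((551.4969482421875, -110.12509155273438), (82.08662414550781, 263.2345275878906), 3.5727744102478027)
[   0.7582018    0.65202    554.2413    -211.37358  ] 40.69407
[133.58752852 137.94147128 139.98888341 141.42978987 142.9817317 ]
redtop 26
[[ 582. -236.   91.]
 [ 581. -239.   87.]
 [ 579. -236.   91.]
 [ 579. -238.   89.]
 [ 579. -239.   91.]
 [ 579. -242.   89.]
 [ 577. -236.   90.]
 [ 577. -238.   90.]
 [ 577. -239.   91.]
 [ 575. -235.   94.]
 [ 575. -238.   89.]
 [ 575. -239.   90.]
 [ 573. -234.   90.]
 [ 573. -235.   92.]
 [ 573. -238.   88.]
 [ 573. -239.   91.]
 [ 571. -233.   93.]
 [ 571. -235.   93.]
 [ 571. -238.   90.]
 [ 569. -234.   91.]
 [ 569. -236.   91.]
 [ 569. -237.   91.]
 [ 567. -231.   93.]
 [ 567. -234.   91.]
 [ 567. -236.   90.]
 [ 567. -237.   91.]]
[[ 614. -247.   58.]
 [ 61
[... 387 characters left out ...]
  58.]
 [ 605. -249.   56.]
 [ 603. -245.   56.]
 [ 602. -246.   60.]
 [ 602. -248.   59.]
 [ 601. -243.   58.]
 [ 600. -244.   59.]
 [ 600. -245.   62.]
 [ 600. -248.   59.]
 [ 599. -242.   58.]
 [ 599. -244.   59.]
 [ 599. -246.   58.]
 [ 599. -249.   57.]
 [ 597. -243.   56.]
 [ 596. -244.   60.]
 [ 597. -246.   59.]
 [ 595. -241.   57.]
 [ 595. -242.   60.]
 [ 595. -244.   59.]
 [ 595. -246.   59.]
 [ 593. -240.   60.]
 [ 593. -243.   57.]
 [ 593. -244.   60.]
 [ 593. -246.   60.]
 [ 591. -240.   59.]
 [ 591. -243.   56.]
 [ 591. -244.   59.]
 [ 589. -239.   58.]
 [ 589. -240.   60.]
 [ 589. -245.   56.]
 [ 587. -238.   61.]
 [ 587. -241.   58.]
 [ 587. -242.   60.]
 [ 587. -244.   58.]]
```

```bash
cat >> m.py <<'E'
def fit(q): return cv2.fitLine(q.astype(np.float32),cv2.DIST_HUBER,0,.01,.01).ravel().astype(float)
def go(d):
    P,br,body,barb,red=measure(d)
    ok=lambda z0,z1,m:P[m&(P[...,2]>z0)&(P[...,2]<z1)]
    b=ok(133,150,body)[:,:2]; r=ok(50,100,red)[:,:2]; e=ok(105,150,br)[:,:2]
    lr,le=fit(r),fit(e)
    for l in(lr,le):
        if l[0]<0:l[:2]*=-1
    s=np.linalg.solve(np.c_[lr[:2],-le[:2]],le[2:]-lr[2:]); X=lr[2:]+s[0]*lr[:2]
    a=[np.arctan2(l[1],l[0]) for l in(lr,le)]
    pr=(e-X)@le[:2]
    print('line',a[0],'barb',a[1],'diff',a[1]-a[0],'axis',X,'extent',pr.min(),pr.max())
    hi=ok(138,148,br)[:,:2]; print('bodyrect',cv2.minAreaRect(hi.astype(np.float32)))
    return a,X
E
python3 - <<'E'
from m import *
go(dict(np.load('last_top.npz')))
E
```

```text
line -0.3249861653434165 barb 0.6467802284394383 diff 0.9717663937828548 axis [ 537.63559512 -224.17174731] extent -18.772696425472986 73.78001933643134
bodyrect ((541.9789428710938, -221.72845458984375), (47.42815399169922, 26.454647064208984), 37.02971267700195)
```

```bash
cat > plan.py <<'E'
from h import *
import sys
def plan(tx,ty,tz,yaw):
    "remaining shift in tool axes (cm) and turn about tool x to reach jaw axis parallel to yaw"
    o=ctrl.get_obs(); R=cv2.Rodrigues(o['orientation'])[0]
    print('t',o['t'],'pos',o['ee_pos'].round(1),'q',o['qpos'].round(3),'F',o['ft_force'].round(1),'M',o['moment'].round(2),'w',o['width'])
    print('R',R.round(3).tolist())
    y=np.arctan2(R[1,1],R[0,1]); 
    print('tool shift cm',(R.T@(np.array([tx,ty,tz])-o['ee_pos'])/10).round(2),'jaw yaw',y,'dr_x options (tool x down => minus)',[-((yaw-y+k*np.pi)) for k in(-2,-1,0,1,2)])
    # full levelling+yaw correction
    return o,R
if __name__=='__main__': plan(*map(float,sys.argv[1:]))
E
python3 plan.py 537.5 -224 230 -0.924
```

```text
t 0.1 pos [202.2 590.9 230. ] q [ 1.222  0.424  1.631 -0.     1.089 -0.019] F [ 0.9  0.  -0.1] M [ 0.01 -0.    0.02] w 87.82866094499042
R [[-0.0, 0.324, 0.946], [-0.001, 0.946, -0.324], [-1.0, -0.001, 0.0]]
tool shift cm [  0.09 -66.24  58.11] jaw yaw 1.2410474913216336 dr_x options (tool x down => minus) [np.float64(8.44823279850122), np.float64(5.306640144911427), np.float64(2.1650474913216335), np.float64(-0.9765451622681596), np.float64(-4.118137815857953)]
```

Call:
apply_moves(
  increments=[
    {"gripper":100,"delta_pos":[0,-2.65,2.32],"dr":[0,0,0]},
    {"gripper":100,"delta_pos":[0,-2.65,2.32],"dr":[0,0,0]},
    {"gripper":100,"delta_pos":[0,-2.65,2.32],"dr":[0,0,0]},
    {"gripper":100,"delta_pos":[0,-2.65,2.32],"dr":[0,0,0]},
    {"gripper":100,"delta_pos":[0,-2.65,2.32],"dr":[0,0,0]},
  ],
)

```text
t: 0.52
ee_pos: [269.3, 426.6, 230.3]
orientation: [0.258, 1.556, -0.259]
ft_force: [0.7, 0.6, -0.0]
width: 87.9
```

Call:
apply_moves(
  increments=[
    {"gripper":100,"delta_pos":[0,-2.65,2.32],"dr":[0,0,0]},
    {"gripper":100,"delta_pos":[0,-2.65,2.32],"dr":[0,0,0]},
    {"gripper":100,"delta_pos":[0,-2.65,2.32],"dr":[0,0,0]},
    {"gripper":100,"delta_pos":[0,-2.65,2.32],"dr":[0,0,0]},
    {"gripper":100,"delta_pos":[0,-2.65,2.32],"dr":[0,0,0]},
  ],
)

```text
t: 0.93
ee_pos: [336.1, 263.8, 230.6]
orientation: [0.258, 1.555, -0.259]
ft_force: [1.2, -0.2, 0.4]
width: 87.6
```

Call:
apply_moves(
  increments=[
    {"gripper":100,"delta_pos":[0,-2.65,2.32],"dr":[0,0,0]},
    {"gripper":100,"delta_pos":[0,-2.65,2.32],"dr":[0,0,0]},
    {"gripper":100,"delta_pos":[0,-2.65,2.32],"dr":[0,0,0]},
    {"gripper":100,"delta_pos":[0,-2.65,2.32],"dr":[0,0,0]},
    {"gripper":100,"delta_pos":[0,-2.65,2.32],"dr":[0,0,0]},
  ],
)

```text
t: 1.35
ee_pos: [403.0, 100.8, 230.7]
orientation: [0.259, 1.555, -0.259]
ft_force: [-0.5, 1.2, -0.6]
width: 88.0
```

Call:
apply_moves(
  increments=[
    {"gripper":100,"delta_pos":[0,-2.65,2.32],"dr":[0,0,0]},
    {"gripper":100,"delta_pos":[0,-2.65,2.32],"dr":[0,0,0]},
    {"gripper":100,"delta_pos":[0,-2.65,2.32],"dr":[0,0,0]},
    {"gripper":100,"delta_pos":[0,-2.65,2.32],"dr":[0,0,0]},
    {"gripper":100,"delta_pos":[0,-2.65,2.32],"dr":[0,0,0]},
  ],
)

```text
t: 1.77
ee_pos: [469.8, -62.2, 230.6]
orientation: [0.259, 1.555, -0.259]
ft_force: [0.3, 0.5, -0.3]
width: 88.0
```

Call:
apply_moves(
  increments=[
    {"gripper":100,"delta_pos":[0,-2.65,2.32],"dr":[0,0,0]},
    {"gripper":100,"delta_pos":[0,-2.65,2.32],"dr":[0,0,0]},
    {"gripper":100,"delta_pos":[0,-2.65,2.32],"dr":[0,0,0]},
    {"gripper":100,"delta_pos":[0,-2.65,2.32],"dr":[0,0,0]},
    {"gripper":100,"delta_pos":[0,-2.65,2.32],"dr":[0,0,0]},
  ],
)

```text
t: 2.18
ee_pos: [536.7, -225.1, 230.3]
orientation: [0.259, 1.556, -0.259]
ft_force: [0.3, 0.1, -0.4]
width: 87.6
```

Call:
apply_moves(
  increments=[
    {"gripper":100,"delta_pos":[0,0,0],"dr":[0.12,0,0]},
    {"gripper":100,"delta_pos":[0,0,0],"dr":[0.12,0,0]},
    {"gripper":100,"delta_pos":[0,0,0],"dr":[0.12,0,0]},
    {"gripper":100,"delta_pos":[0,0,0],"dr":[0.12,0,0]},
    {"gripper":100,"delta_pos":[0,0,0],"dr":[0.12,0,0]},
  ],
)

```text
t: 2.6
ee_pos: [536.2, -223.4, 230.2]
orientation: [0.73, 1.446, -0.73]
ft_force: [0.0, 0.1, 0.5]
width: 87.9
```

Call:
apply_moves(
  increments=[
    {"gripper":100,"delta_pos":[0,0,0],"dr":[0.12,0,0]},
    {"gripper":100,"delta_pos":[0,0,0],"dr":[0.12,0,0]},
    {"gripper":100,"delta_pos":[0,0,0],"dr":[0.12,0,0]},
    {"gripper":100,"delta_pos":[0,0,0],"dr":[0.12,0,0]},
    {"gripper":100,"delta_pos":[0,0,0],"dr":[0.12,0,0]},
  ],
)

```text
t: 3.02
ee_pos: [536.3, -223.2, 230.3]
orientation: [1.183, 1.226, -1.184]
ft_force: [-0.2, 0.1, -0.8]
width: 87.5
```

Call:
apply_moves(
  increments=[
    {"gripper":100,"delta_pos":[0,0,0],"dr":[0.12,0,0]},
    {"gripper":100,"delta_pos":[0,0,0],"dr":[0.12,0,0]},
    {"gripper":100,"delta_pos":[0,0,0],"dr":[0.12,0,0]},
    {"gripper":100,"delta_pos":[0,0,0],"dr":[0.12,0,0]},
    {"gripper":100,"delta_pos":[0,0,0],"dr":[0.12,0,0]},
  ],
)

```text
t: 3.43
ee_pos: [536.3, -223.2, 230.3]
orientation: [1.612, 0.888, -1.613]
ft_force: [-0.1, 0.8, 0.3]
width: 87.7
```

```bash
python3 plan.py 537.5 -224 230 -0.924; python3 - <<'E'
from h import *
d=grab('wrist'); save(d,'pics/w0.png'); print(d['mtx'],d['rvec'],d['tvec'],d.keys())
E
```

```text
t 3.4333 pos [ 536.3 -223.2  230.3] q [-0.415  0.36   1.729  0.     1.053  0.15 ] F [-0.1  0.8  0.3] M [-0.07  0.07 -0.04] w 87.74827757210028
R [[-0.001, 0.845, -0.535], [0.0, -0.535, -0.845], [-1.0, -0.001, 0.0]]
tool shift cm [0.03 0.15 0.  ] jaw yaw -0.5649628871198519 dr_x options (tool x down => minus) [np.float64(6.642222420059735), np.float64(3.5006297664699413), np.float64(0.35903711288014817), np.float64(-2.782555540709645), np.float64(-5.924148194299438)]
[[371.64829954   0.         317.34934385]
 [  0.         371.64829954 237.95778467]
 [  0.           0.           1.        ]] [-2.74692914  0.79791971  0.1166807 ] [-572.67505411   58.86464125  419.74443479] dict_keys(['img', 'range_z', 'mtx', 'rvec', 'tvec'])
```

Call:
apply_moves(
  increments=[
    {"gripper":100,"delta_pos":[0,0.12,0],"dr":[0.12,0,0]},
    {"gripper":100,"delta_pos":[0,0,0],"dr":[0.12,0,0]},
    {"gripper":100,"delta_pos":[0,0,0],"dr":[0.12,0,0]},
    {"gripper":100,"delta_pos":[0,0,0],"dr":[0,0,0]},
    {"gripper":100,"delta_pos":[0,0,0],"dr":[0,0,0]},
  ],
)

```text
t: 3.9
ee_pos: [537.4, -223.9, 230.4]
orientation: [1.843, 0.629, -1.844]
ft_force: [-0.1, 0.5, -0.8]
width: 87.8
```

```bash
python3 plan.py 537.5 -224 230 -0.924; python3 - <<'E'
from h import *
d=grab('wrist'); save(d,'pics/w1.png')
E
```

```text
t 3.9 pos [ 537.4 -223.9  230.4] q [-0.415  0.361  1.727 -0.     1.054  0.499] F [-0.1  0.5 -0.8] M [-0.    0.14 -0.01] w 87.8235258673388
R [[-0.001, 0.611, -0.792], [0.0, -0.792, -0.611], [-1.0, -0.001, 0.0]]
tool shift cm [0.04 0.02 0.  ] jaw yaw -0.9136367493654998 dr_x options (tool x down => minus) [np.float64(6.293548557814087), np.float64(3.1519559042242933), np.float64(0.010363250634500276), np.float64(-3.131229402955293), np.float64(-6.272822056545086)]
```

View pics/w1.png

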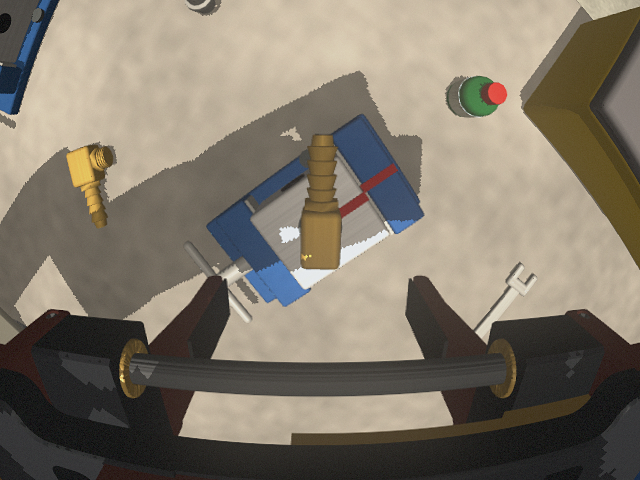

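The wrist view shows the brass body centred near (321,240), with its barb pointing straight up the image to (321,138). It lies midway between the fingers, so it is aligned with the jaws. I'll check it numerically from the fisheye.

```bash
cat > w.py <<'E'
from m import *
def wpts(d):
    K=np.array(d['mtx']);R=cv2.Rodrigues(np.array(d['rvec'],float))[0];t=np.array(d['tvec']).ravel()
    v,u=np.mgrid[:480,:640]; x=(u-K[0,2])/K[0,0]; y=(v-K[1,2])/K[1,1]; th=np.hypot(x,y)+1e-9
    z=d['range_z']; k=np.tan(th)/th
    return (np.stack([x*k*z,y*k*z,z],-1)-t)@R
def wmeas(d):
    P=wpts(d); hsv=cv2.cvtColor(np.asarray(d['img']),cv2.COLOR_RGB2HSV).astype(int); H,S,V=[hsv[...,i] for i in range(3)]
    near=np.hypot(P[...,0]-537,P[...,1]+224)<110
    e=P[near&(H>10)&(H<35)&(S>90)&(P[...,2]>108)&(P[...,2]<150)]
    r=P[near&((H<8)|(H>172))&(S>120)&(P[...,2]>50)&(P[...,2]<97)]
    lr,le=fit(r[:,:2]),fit(e[:,:2])
    for l in(lr,le):
        if l[0]<0:l[:2]*=-1
    s=np.linalg.solve(np.c_[lr[:2],-le[:2]],le[2:]-lr[2:]); X=lr[2:]+s[0]*lr[:2]
    a=[np.arctan2(l[1],l[0]) for l in(lr,le)]; pr=(e[:,:2]-X)@le[:2]
    print(len(e),len(r),'line',a[0],'barb',a[1],'diff',a[1]-a[0],'axis',X,'extent',np.percentile(pr,[0.5,99.5]))
    hi=e[e[:,2]>137][:,:2]; print('bodytop',cv2.minAreaRect(hi.astype(np.float32)))
    return P
if __name__=='__main__': wmeas(dict(np.load('last_wrist.npz')))
E
python3 w.py
```

```text
4228 612 line -0.30005946506911346 barb 0.6391784354510023 diff 0.9392379005201157 axis [ 538.56955563 -226.22338525] extent [-16.51209589  74.42371365]
bodytop ((558.7134399414062, -211.4399871826172), (84.17367553710938, 27.341903686523438), 37.02490234375)
```

Call:
apply_moves(
  increments=[
    {"gripper":100,"delta_pos":[2.4,0.12,0],"dr":[0.01,0,0]},
    {"gripper":100,"delta_pos":[2.4,0,0],"dr":[0,0,0]},
    {"gripper":100,"delta_pos":[2.4,0,0],"dr":[0,0,0]},
    {"gripper":100,"delta_pos":[2.4,0,0],"dr":[0,0,0]},
    {"gripper":100,"delta_pos":[2.3,0,0],"dr":[0,0,0]},
  ],
)

```text
t: 4.37
ee_pos: [538.2, -224.9, 110.6]
orientation: [1.85, 0.619, -1.85]
ft_force: [0.1, 0.5, 0.6]
width: 88.1
```

Call:
apply_moves(
  increments=[
    {"gripper":60,"delta_pos":[0,0,0],"dr":[0,0,0]},
    {"gripper":50,"delta_pos":[0,0,0],"dr":[0,0,0]},
    {"gripper":40,"delta_pos":[0,0,0],"dr":[0,0,0]},
    {"gripper":40,"delta_pos":[0,0,0],"dr":[0,0,0]},
    {"gripper":40,"delta_pos":[0,0,0],"dr":[0,0,0]},
  ],
)

```text
t: 4.78
ee_pos: [539.3, -225.3, 113.3]
orientation: [1.854, 0.614, -1.85]
ft_force: [0.8, -0.8, -0.1]
width: 57.9
```

```bash
python3 plan.py 538 -225 111 -0.926; python3 - <<'E'
from h import *
d=grab('wrist'); save(d,'pics/w2.png')
E
```

```text
t 4.7833 pos [ 539.3 -225.3  113.3] q [-0.416  0.52   1.796  0.     0.822  0.512] F [ 0.8 -0.8 -0.1] M [-0.08  0.12  0.  ] w 57.85680165517596
R [[0.002, 0.599, -0.801], [-0.001, -0.801, -0.599], [-1.0, 0.002, -0.001]]
tool shift cm [ 0.23 -0.1   0.08] jaw yaw -0.9283631519560926 dr_x options (tool x down => minus) [np.float64(6.280822155223493), np.float64(3.1392295016337006), np.float64(-0.0023631519560926018), np.float64(-3.1439558055458856), np.float64(-6.285548459135679)]
```

View pics/w2.png

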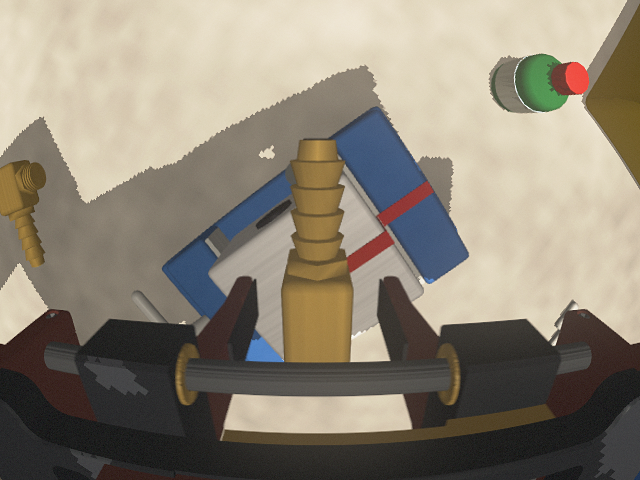

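The fingers straddle the body evenly: body at u=317, finger tips at 245 and 390. Closing now.

Call:
apply_moves(
  increments=[
    {"gripper":0,"delta_pos":[0,0,0],"dr":[0,0,0]},
    {"gripper":0,"delta_pos":[0,0,0],"dr":[0,0,0]},
    {"gripper":0,"delta_pos":[0,0,0],"dr":[0,0,0]},
    {"gripper":0,"delta_pos":[0,0,0],"dr":[0,0,0]},
    {"gripper":0,"delta_pos":[0,0,0],"dr":[0,0,0]},
  ],
)

```text
t: 5.25
ee_pos: [538.7, -225.4, 111.9]
orientation: [1.853, 0.615, -1.852]
ft_force: [1.3, -3.0, 0.7]
width: 27.9
```

Call:
apply_moves(
  increments=[
    {"gripper":0,"delta_pos":[0,0,0],"dr":[0,0,0]},
    {"gripper":0,"delta_pos":[0,0,0],"dr":[0,0,0]},
    {"gripper":0,"delta_pos":[0,0,0],"dr":[0,0,0]},
    {"gripper":0,"delta_pos":[0,0,0],"dr":[0,0,0]},
    {"gripper":0,"delta_pos":[0,0,0],"dr":[0,0,0]},
  ],
)

```text
t: 5.67
ee_pos: [538.8, -225.4, 111.9]
orientation: [1.853, 0.615, -1.852]
ft_force: [1.9, -4.9, -0.0]
width: 28.1
```

```bash
python3 plan.py 538 -225 111 -0.926
```

```text
t 5.6667 pos [ 538.8 -225.4  111.9] q [-0.416  0.523  1.797 -0.     0.821  0.513] F [ 1.9 -4.9 -0. ] M [-0.63 -0.06 -0.11] w 28.094839024500722
R [[0.001, 0.599, -0.801], [-0.001, -0.801, -0.599], [-1.0, 0.001, -0.0]]
tool shift cm [ 0.09 -0.07  0.04] jaw yaw -0.929004660434764 dr_x options (tool x down => minus) [np.float64(6.280180646744823), np.float64(3.138587993155029), np.float64(-0.003004660434763995), np.float64(-3.144597314024557), np.float64(-6.28618996761435)]
```

Call:
apply_moves(
  increments=[
    {"gripper":0,"delta_pos":[0,0,0],"dr":[0.06,0,0]},
    {"gripper":0,"delta_pos":[0,0,0],"dr":[0.06,0,0]},
    {"gripper":0,"delta_pos":[0,0,0],"dr":[0.06,0,0]},
    {"gripper":0,"delta_pos":[0,0,0],"dr":[0.06,0,0]},
    {"gripper":0,"delta_pos":[0,0,0],"dr":[0.06,0,0]},
  ],
)

```text
t: 6.08
ee_pos: [538.7, -225.3, 111.9]
orientation: [2.037, 0.349, -2.036]
ft_force: [1.4, -3.7, 1.2]
width: 27.9
```

Call:
apply_moves(
  increments=[
    {"gripper":0,"delta_pos":[0,0,0],"dr":[0.06,0,0]},
    {"gripper":0,"delta_pos":[0,0,0],"dr":[0.06,0,0]},
    {"gripper":0,"delta_pos":[0,0,0],"dr":[0.06,0,0]},
    {"gripper":0,"delta_pos":[0,0,0],"dr":[0.06,0,0]},
    {"gripper":0,"delta_pos":[0,0,0],"dr":[0.06,0,0]},
  ],
)

```text
t: 6.5
ee_pos: [538.7, -225.2, 111.9]
orientation: [2.202, 0.043, -2.2]
ft_force: [2.0, -4.0, 1.3]
width: 28.0
```

```bash
python3 plan.py 538 -225 111 -0.926; python3 - <<'E'
from w import *
d=grab('wrist'); save(d,'pics/w3.png'); wmeas(d)
E
```

```text
t 6.5 pos [ 538.7 -225.2  111.9] q [-4.160e-01  5.220e-01  1.797e+00 -1.000e-03  8.210e-01  1.115e+00] F [ 2.  -4.   1.3] M [-0.47 -0.07  0.37] w 28.01628991107715
R [[0.001, 0.04, -0.999], [-0.001, -0.999, -0.04], [-1.0, 0.001, -0.001]]
tool shift cm [ 0.09 -0.02  0.07] jaw yaw -1.5307153083886302 dr_x options (tool x down => minus) [np.float64(5.678469998790956), np.float64(2.536877345201163), np.float64(-0.6047153083886302), np.float64(-3.7463079619784234), np.float64(-6.887900615568216)]
13013 1264 line -0.26604193589320707 barb 0.045840356293660685 diff 0.31188229218686775 axis [ 530.69170633 -226.57665261] extent [-3.14168284 82.66206075]
bodytop ((542.8993530273438, -225.63600158691406), (43.043182373046875, 44.319393157958984), 50.047454833984375)
```

View pics/w3.png

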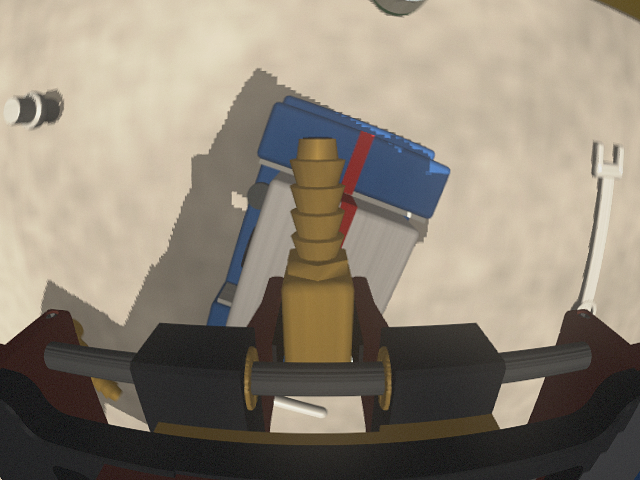

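The barb is still straight up between the fingers, so there was no slip, and the red line is about 0.35 rad further on. I'll continue 0.33 rad and check again.

Call:
apply_moves(
  increments=[
    {"gripper":0,"delta_pos":[0,0,0],"dr":[0.05,0,0]},
    {"gripper":0,"delta_pos":[0,0,0],"dr":[0.05,0,0]},
    {"gripper":0,"delta_pos":[0,0,0],"dr":[0.05,0,0]},
    {"gripper":0,"delta_pos":[0,0,0],"dr":[0.05,0,0]},
    {"gripper":0,"delta_pos":[0,0,0],"dr":[0.05,0,0]},
  ],
)

```text
t: 6.97
ee_pos: [538.6, -225.1, 111.9]
orientation: [-2.113, 0.221, 2.111]
ft_force: [1.6, -3.4, 0.9]
width: 27.8
```

Call:
apply_moves(
  increments=[
    {"gripper":0,"delta_pos":[0,0,0],"dr":[0.04,0,0]},
    {"gripper":0,"delta_pos":[0,0,0],"dr":[0.04,0,0]},
    {"gripper":0,"delta_pos":[0,0,0],"dr":[0,0,0]},
    {"gripper":0,"delta_pos":[0,0,0],"dr":[0,0,0]},
    {"gripper":0,"delta_pos":[0,0,0],"dr":[0,0,0]},
  ],
)

```text
t: 7.38
ee_pos: [538.7, -225.1, 111.9]
orientation: [-2.069, 0.299, 2.067]
ft_force: [1.8, -4.4, 1.9]
width: 27.9
```

```bash
python3 plan.py 538 -225 111 -0.926; python3 - <<'E'
from w import *
d=grab('wrist'); save(d,'pics/w4.png'); P=wpts(d)
X=np.array([538.3,-225])
def an(P,d,name):
    hsv=cv2.cvtColor(np.asarray(d['img']),cv2.COLOR_RGB2HSV).astype(int); H,S,V=[hsv[...,i] for i in range(3)]
    rr=np.hypot(P[...,0]-X[0],P[...,1]-X[1])
    r=P[(rr>55)&(rr<110)&((H<8)|(H>172))&(S>120)&(P[...,2]>50)&(P[...,2]<66)][:,:2]
    e=P[(rr>30)&(rr<80)&(H>10)&(H<35)&(S>90)&(P[...,2]>108)&(P[...,2]<150)][:,:2]
    for q in(r,e): c=q.mean(0)-X; print(name,len(q),np.arctan2(c[1],c[0]))
an(P,d,'w4'); 
for n,f in(('w3?','last_wrist.npz'),('top0','last_top.npz')):
    d=dict(np.load(f)); an(pts(d) if 'top' in f else wpts(d),d,n)
E
```

```text
t 7.3833 pos [ 538.7 -225.1  111.9] q [-0.416  0.522  1.797  0.     0.821  1.441] F [ 1.8 -4.4  1.9] M [-0.44 -0.2   0.01] w 27.895145854478727
R [[0.001, -0.283, -0.959], [-0.0, -0.959, 0.283], [-1.0, 0.0, -0.001]]
tool shift cm [0.09 0.01 0.07] jaw yaw -1.857585733879624 dr_x options (tool x down => minus) [np.float64(5.351599573299962), np.float64(2.2100069197101693), np.float64(-0.931585733879624), np.float64(-4.073178387469417), np.float64(-7.21477104105921)]
w4 181 -0.3124999480352595
w4 5897 -0.30318410930459494
w3? 181 -0.3124999480352595
w3? 5897 -0.30318410930459494
top0 49 -0.313504089161937
top0 225 0.6745962604184157
```

View pics/w4.png

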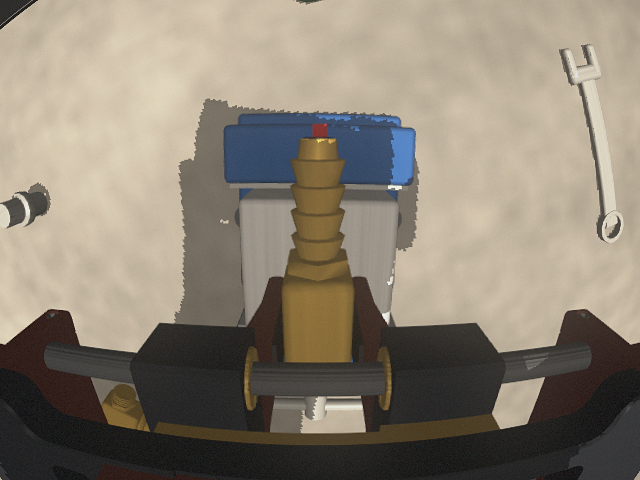

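The barb now covers the red line: barb at u=318, the visible end of the red at u=320. I'll release and lift off.

Call:
apply_moves(
  increments=[
    {"gripper":40,"delta_pos":[0,0,0],"dr":[0,0,0]},
    {"gripper":60,"delta_pos":[0,0,0],"dr":[0,0,0]},
    {"gripper":80,"delta_pos":[0,0,0],"dr":[0,0,0]},
    {"gripper":80,"delta_pos":[0,0,0],"dr":[0,0,0]},
    {"gripper":80,"delta_pos":[0,0,0],"dr":[0,0,0]},
  ],
)

```text
t: 7.85
ee_pos: [537.9, -224.6, 111.4]
orientation: [-2.066, 0.299, 2.068]
ft_force: [0.4, -0.2, -0.0]
width: 57.8
```

Call:
apply_moves(
  increments=[
    {"gripper":80,"delta_pos":[0,0,0],"dr":[0,0,0]},
    {"gripper":80,"delta_pos":[-1.5,0,0],"dr":[0,0,0]},
    {"gripper":80,"delta_pos":[-2.5,0,0],"dr":[0,0,0]},
    {"gripper":80,"delta_pos":[-2.5,0,0],"dr":[0,0,0]},
    {"gripper":80,"delta_pos":[-2.5,0,0],"dr":[0,0,0]},
  ],
)

```text
t: 8.27
ee_pos: [537.9, -224.7, 202.3]
orientation: [-2.065, 0.299, 2.068]
ft_force: [0.4, 0.1, -0.0]
width: 70.1
```

Call:
apply_moves(
  increments=[
    {"gripper":80,"delta_pos":[-2,0,0],"dr":[0,0,0]},
    {"gripper":80,"delta_pos":[-1,0,0],"dr":[0,0,0]},
    {"gripper":80,"delta_pos":[0,0,0],"dr":[0,0,0]},
    {"gripper":80,"delta_pos":[0,0,0],"dr":[0,0,0]},
    {"gripper":80,"delta_pos":[0,0,0],"dr":[0,0,0]},
  ],
)

```text
t: 8.68
ee_pos: [537.5, -224.5, 230.2]
orientation: [-2.064, 0.299, 2.069]
ft_force: [0.1, 0.3, -0.4]
width: 70.3
```

```bash
python3 plan.py 538 -225 111 -0.926; python3 - <<'E'
from w import *
d=grab('wrist'); save(d,'pics/w5.png'); P=wpts(d)
X=np.array([538.3,-225])
hsv=cv2.cvtColor(np.asarray(d['img']),cv2.COLOR_RGB2HSV).astype(int); H,S,V=[hsv[...,i] for i in range(3)]
rr=np.hypot(P[...,0]-X[0],P[...,1]-X[1])
e=P[(rr<85)&(H>10)&(H<35)&(S>90)&(P[...,2]>108)&(P[...,2]<150)][:,:2]; l=fit(e); print('barb',len(e),np.arctan(l[1]/l[0]),l)
r=P[(rr>55)&(rr<110)&((H<8)|(H>172))&(S>120)&(P[...,2]>50)&(P[...,2]<66)][:,:2]; c=r.mean(0)-X; print('line',np.arctan2(c[1],c[0]))
a=np.load('last_top.npz')['img']; b=grab('top'); save(b,'pics/top1.png')
print('steel region diff',np.abs(a[215:285,195:245].astype(int)-np.asarray(b['img'])[215:285,195:245]).mean())
E
```

```text
t 8.6833 pos [ 537.5 -224.5  230.2] q [-0.416  0.363  1.725  0.     1.056  1.443] F [ 0.1  0.3 -0.4] M [0.07 0.13 0.03] w 70.33142830659234
R [[-0.002, -0.284, -0.959], [0.001, -0.959, 0.284], [-1.0, -0.0, 0.002]]
tool shift cm [11.92  0.03 -0.09] jaw yaw -1.8590028505133231 dr_x options (tool x down => minus) [np.float64(5.350182456666263), np.float64(2.20858980307647), np.float64(-0.9330028505133231), np.float64(-4.074595504103116), np.float64(-7.216188157692909)]
barb 4244 -0.28722644935044805 [ 9.59033310e-01 -2.83293396e-01  5.65595825e+02 -2.34248077e+02]
line -0.31657101692817197
steel region diff 11.25095238095238
```

View pics/w5.png

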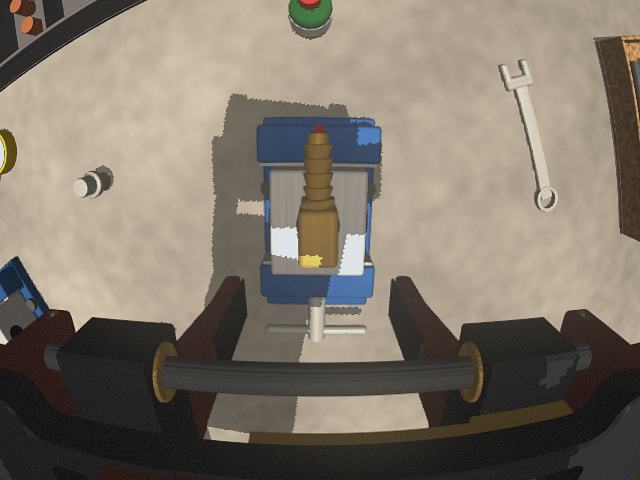

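The brass barb at u=318 points along the red line, and the gripper is clear. The difference in the steel region is probably the arm's moved shadow, since the arm crossed there with its fingertips at z≈222 mm. Handing in.

```bash
python3 -c "
from workcell import ctrl
print(ctrl.close_job())"
```

```text
the job is handed in; nothing more can be done
None
```

I gripped the brass elbow across its flat sides, screwed it about 0.93 rad clockwise in one turn with no visible slip, and stopped on the red line. I then let go, lifted about 120 mm clear and handed in the job at about 9 s of the 32 s allowed.

**Alignment:** the last wrist look put the barb at -0.287 rad and the red line at -0.317 rad. That is about 0.03 rad short of the line, inside the 0.2 rad tolerance, and puts the joint at about 1.52 rad (limits 1.3 and 1.9).

**Forces:** the highest reading I saw was about 5 N while gripping, and about 0.5 N after release.

**Checks that disagreed:**
- Individual fits of the red line ranged from -0.27 to -0.325 rad. The -0.27 fit came from a close view with the line partly hidden by the barb.
- A before-and-after comparison of the steel elbow's area in the top camera was not zero (mean 11 grey levels). I put this down to the arm's shadow having moved and did not measure the steel tip again. The arm only crossed that area with its fingertips about 80 mm above the elbow.

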